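Gauge the depth of a lens barrel and show the tip under the magnifier

TASK

Take the depth gauge from its cradle and slide its rod into the bore of the tilted lens barrel until the collar stops fully against the barrel's mouth, then draw it right out again. Present it for reading: hold the gauge level with its tip below the middle of the bench magnifier's lens, about midway between lens and bench. Finish while still holding the gauge there, steady and touching nothing else, and leave the camera, the multimeter and the screwdriver where they are.

Things in the scene. Friction and masses are not known exactly. Their poses are not given: they have to be found in the camera images.
- gauge: Depth gauge, about 90 g: steel rod 8 mm thick, 95 mm long, round tip; steel collar disc 32 mm across, 8 mm thick; square aluminium grip 14 x 14 mm, 80 mm long. Origin on the axis at the collar's front face (towards the tip); +x along the rod to the tip; the grip spans x = -8 to -88 mm. At the start it lies level in the cradle, axis 60 mm above the bench, z up, tip roughly away from the robot.
- gauge_tip (a point): End of the gauge's rod, 95 mm from the collar's front face.
- gauge_grip (a point): Point on the axis in the gauge's grip, 43 mm behind the collar's front face; the free stretch of the grip between collar and rear saddle is 66 mm long and centred here.
- cradle: Black fixed cradle: base 180 x 60 x 12 mm and two open-topped U saddles, each 12 mm along the gauge and 28 mm wide, under the rod (50 mm ahead of the collar's front face, top 66 mm above the bench) and under the grip's rear end (80 mm behind that face, top at 63 mm). Origin on the bench under gauge_grip; +x towards the gauge's tip.
- barrel: Black lens barrel 50 mm wide, 112 mm long, fixed at 45 degrees, mouth up and roughly towards the robot. Origin: centre of the mouth, in the plane of its flat aluminium rim (24 to 49 mm across), 120 mm above the bench. +z: bore axis OUT of the mouth, 45 degrees above level. A funnel narrows from 24 to 13 mm in the first 8 mm; the 13 mm bore is 105 mm deep: the collar stops before the tip bottoms.
- holder: Fixed aluminium holder that carries the barrel: base 150 x 90 x 12 mm, lying under and beyond the mouth. Origin on the bench, 80 mm nearer the robot than the point below the mouth centre; +x from there to that point and on.
- magnifier: Fixed bench magnifier: level round lens in a white ring 104 mm across, on an arm from a post (14 mm thick, 185 mm tall, base 90 mm round) that stands 115 mm from the lens centre on the far side from the robot. Origin on the bench, 120 mm nearer the robot than the point below the lens centre; +x from there under the lens to the post.
- lens_centre (a point): Centre of the magnifier's lens, 180 mm above the bench; underside of the ring at 174 mm. The tip is to be shown below it.
- camera: Bystander: black SLR camera, about 130 mm wide and 96 mm tall, loose on the bench; origin under its centre.
- meter: Bystander: black multimeter 150 x 75 mm, 38 mm tall, lying loose on the bench; origin under its centre.
- driver: Bystander: screwdriver 140 mm long, lying loose on the bench; origin below its middle.
Mind the look-alikes: they are no part of the job. What is meant by the gauge is not pink, and is the larger of those in its own colour. Leave any green look-alike of the cradle alone.

How it is judged:
By the outcome, as a careful person would: the job done as asked, in the order asked, and still so for the second after the job is handed in, while the arm keeps its last pose, push and grip.
It also fails if it takes over 61 s, if anything falls off the work surface, if the arm or the gripper's body presses on something with over 40 N, if the wrist force passes 120 N, or if a joint passes its speed limit or range.

ROBOT

A 7-joint arm with a two-finger parallel gripper is mounted at the origin on the work surface. World frame = base frame: x ahead of the robot, y to its left, z up, the work surface at z = 0. Lengths are in m, angles in rad, forces in N, time in s.
With the tool pointing down it reaches from about 0.4 to 0.85 m from the base axis. Payload 10.4 kg.
Tool frame: the origin (TCP) lies at the very end of the fingers, on their centre line; the grasp point (between the pads) lies 19 mm behind it; z points along the fingers, y is the line along which they close (so a half turn about z gives the same grasp; the last joint's range is limited). The gripper opens to 87 mm and grips with 3 to 60 N. Pads are 19 mm wide; open, the fingers measure 117 mm over their backs; the gripper's body (75 mm by 190 mm) begins 51 mm behind the grasp point.
Start: joints at [1.081, 0.332, -0.065, 1.46, 0.022, 1.35, -0.088], TCP at [0.281, -0.558, 0.223] pointing down, gripper open.
Joint ranges: [-2.6, 2.6], [-0.5, 2.12], [-1.47, 1.34], [0.16, 2.42], [-1.27, 4.41], [0.06, 2.06], [-2.6, 2.6]. Speed limits (rad/s): [2.22, 2.22, 2.79, 2.79, 3.14, 3.14, 3.14].

INTERFACE

Orientations are given as a unit quaternion [x, y, z, w].
In Python, from bench import r gives the robot as it stands.
- The arm moves only by the shell command python3 -m jog 'ROWS' [FORCE]. ROWS is a JSON list of rows, 1 to 12 of them, each written [[dx, dy, dz], turn, opening]: dx, dy, dz in a scale on which 1.0 is 1 m, then a turn about the tool's z in shares of pi rad (1.0 is pi rad), then the finger opening in m; each row is the pose to reach, as a shift and turn from the pose commanded when the command began, along the tool's axes at that moment; what a row does not reach only later rows make up. A row lasts 1/10 s, in which the tool goes at most 0.05 m and 0.15 rad, less where a joint would pass 70% of its speed; a pose out of reach is approached as far as the arm can. The fingers move at their own pace and stop on an object; FORCE is the grip in N (left out, the last holds). Time passes only in rows, so rows that do not move let the fingers close. It prints the time, the measured TCP pose, the force, the opening and the grip force at its end. Input that does not fit is refused with a message, and nothing moves.
- r.read_state(): the state, without advancing time (a new reading comes with each control period).
- r.camera(name): name is "scene" or "side" or "wrist"; returns a dict with "img" (400x640x3 uint8, red, green, blue), "fx", "fy", "cx", "cy" (pixels), "pose" (4x4, takes a point from camera to world coordinates). Camera axes: x right, y down, z forward; pixel columns grow to the right and rows downward; lengths in m; the calibration is good to about 2 mm. A picture is of the moment at which its call begins. There is no depth.
- r.close_job(): hands the job in; it is judged then, once.
Trained networks look in the newest picture that a camera, given by its name, has taken for a name from the list of things; names that differ only in an ending like _2 or _b are one class to them, and where a whole thing is asked for, a point or a joint stands for the part that bears it (a point fixed in the world has none). Each returns a list of dicts, best first, with "p" (0 to 1); they miss things now and then, are a little off and sometimes report something else, mostly with a low value. They report only what shows in the picture. A call takes as long as a camera call. They do not tell look-alikes from the thing itself.
- r.recognise(camera, label): "position" ([column, row] as shares, 0 to 1, of the picture: columns of its width, rows of its height, amid what is visible of it).
- r.regions_of(camera, label): "pixels" (400x640 bool, what is visible of it) and "position" ([column, row] as shares, 0 to 1, of the picture: columns of its width, rows of its height, amid what is visible of it).
The state is a dict: "time": time; "joint_positions": joint angles; "joint_vel": joint speeds; "joint_torque": joint torques, N m; "ee_pos": TCP position; "eef_rot": TCP orientation; "ft_force": force on the tool from outside, world axes, zero at the start; "torque": the same for the moment, N m; "width": finger opening in m; "grip_force": force on a finger pad.
Only numpy, scipy, OpenCV 4.12 (cv2) and the standard library are available. Lean on these libraries where they do the work, as an engineer would, in place of code of your own. Each camera call takes 0.05 s, during which the arm holds its last target. There are 200 camera calls.

## Working session

There is one attempt and no reset: what is moved stays moved. The work goes in short steps, Python scripts to look and compute and a shell command to move; the robot and the scene stay as the last step left them, time stands still between calls to the robot, and variables do not carry over. Pictures are saved under pics/ and viewed, at most 10 in all, crops included, and the job is handed in when it is done.

```bash
ls; mkdir -p pics; python3 - <<'E'
from bench import r
import cv2,numpy as np
s=r.read_state();print(s['time'],s['ee_pos'],s['eef_rot'],s['width'])
for c in ['scene','side']:
    d=r.camera(c);cv2.imwrite(f'pics/{c}0.png',d['img'][:,:,::-1])
    print(c,d['fx'],d['fy'],d['cx'],d['cy'],np.round(d['pose'],4).tolist())
    for l in ['gauge','gauge_tip','gauge_grip','cradle','barrel','holder','magnifier','lens_centre','camera','meter','driver']:
        print(l,[(round(x['p'],2),(np.array(x['position'])*[640,400]).round(1).tolist()) for x in r.recognise(c,l)])
E
```

```text
pics
0.0 [ 0.28107334 -0.55778294  0.22175313] [ 9.72885209e-01  2.31287392e-01 -1.89769467e-04 -6.90164677e-04] 0.08711755722220382
scene 389.9231700492154 389.9231700492154 311.4898800949696 201.00501116198006 [[0.6994, 0.5422, -0.4657, 0.9593], [0.7145, -0.5151, 0.4734, -0.5352], [0.0168, -0.6638, -0.7477, 0.9185], [0.0, 0.0, 0.0, 1.0]]
gauge [(0.71, [263.4, 219.0]), (0.59, [262.3, 269.1])]
gauge_tip [(0.75, [259.8, 220.8]), (0.67, [278.4, 360.9]), (0.59, [262.6, 269.1])]
gauge_grip [(0.78, [279.0, 360.0]), (0.76, [261.7, 225.6]), (0.74, [261.2, 269.0])]
cradle [(0.92, [183.3, 270.2]), (0.87, [269.4, 283.5])]
barrel [(0.61, [373.3, 243.8])]
holder [(0.61, [368.3, 258.8])]
magnifier [(0.94, [439.8, 174.1])]
lens_centre [(0.87, [439.9, 176.7])]
camera [(0.77, [186.1, 366.6])]
meter [(0.63, [390.9, 150.2])]
driver [(0.5, [445.0, 182.0])]
side 409.0633818475107 409.0633818475107 320.4807853848872 199.75849006087432 [[-0.6905, -0.4925, 0.5297, -0.1709], [-0.7231, 0.4863, -0.4905, 0.5835], [-0.016, -0.7217, -0.692, 0.9808], [0.0, 0.0, 0.0, 1.0]]
gauge [(0.62, [346.0, 154.7]), (0.54, [359.0, 181.0]), (0.49, [369.3, 229.8]), (0.47, [360.5, 191.5])]
gauge_tip [(0.72, [372.0, 233.2]), (0.46, [365.8, 183.0]), (0.46, [345.9, 156.7]), (0.35, [394.0, 144.8])]
gauge_grip [(0.78, [370.6, 182.3]), (0.55, [348.0, 155.5]), (0.46, [369.7, 235.0])]
cradle [(0.79, [426.4, 194.6]), (0.69, [281.1, 198.7]), (0.64, [361.6, 192.3])]
barrel [(0.79, [279.2, 184.8]), (0.24, [167.4, 277.8])]
holder [(0.76, [281.2, 200.3])]
magnifier [(0.81, [206.5, 217.8])]
lens_centre [(0.74, [207.5, 219.2])]
camera [(0.69, [394.4, 143.8])]
meter [(0.68, [211.2, 317.6])]
driver [(0.47, [167.3, 277.4])]
```

View pics/scene0.png

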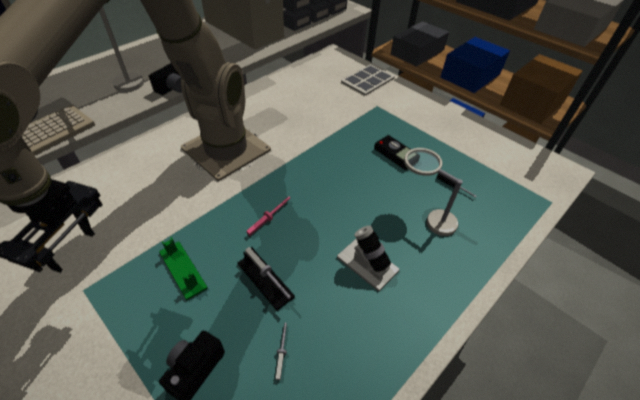

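View pics/side0.png

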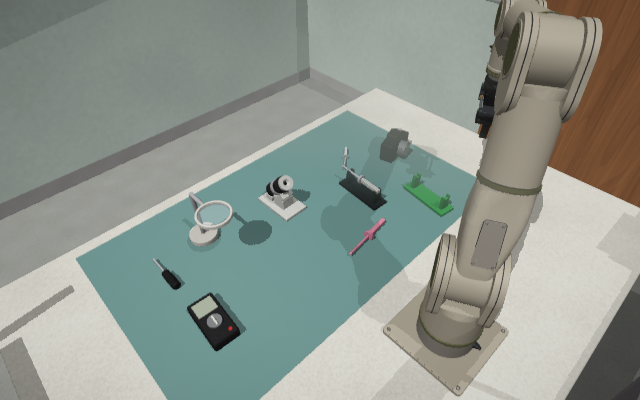

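Scene picture: the black cradle with a steel gauge is at (265,275). A second, loose steel gauge is at (281,352), a pink one at (268,216), and the empty green cradle at (183,270). The candidate that fits is the steel one in the black cradle, because it is not pink and should be the larger of the two steel ones. I'll confirm this in a crop and fit the poses from the masks.

```bash
cat > h.py <<'E'
from bench import r
import cv2,numpy as np
from scipy.optimize import minimize
from scipy.spatial.transform import Rotation as R
def proj(d,P):
    q=(np.atleast_2d(P)-d['pose'][:3,3])@d['pose'][:3,:3]
    return np.c_[d['fx']*q[:,0]/q[:,2]+d['cx'],d['fy']*q[:,1]/q[:,2]+d['cy']]
def ray(d,uv,z):
    v=d['pose'][:3,:3]@[(uv[0]-d['cx'])/d['fx'],(uv[1]-d['cy'])/d['fy'],1];o=d['pose'][:3,3]
    return o+v*(z-o[2])/v[2]
def box(x0,x1,y0,y1,z0,z1): return np.array([[x,y,z] for x in(x0,x1) for y in(y0,y1) for z in(z0,z1)],float)
def cyl(a,b,rad):
    a=np.array(a,float);b=np.array(b,float);ax=(b-a)/np.linalg.norm(b-a)
    u=np.cross(ax,[.3,.5,.81]);u/=np.linalg.norm(u);v=np.cross(ax,u);t=np.linspace(0,2*np.pi,24)[:,None]
    c=rad*(np.cos(t)*u+np.sin(t)*v);return np.r_[a+c,b+c]
def place(P,p): c,s=np.cos(p[2]),np.sin(p[2]);return np.c_[p[0]+c*P[:,0]-s*P[:,1],p[1]+s*P[:,0]+c*P[:,1],P[:,2]]
def render(d,parts,p,K=4):
    m=np.zeros((400*K,640*K),np.uint8)
    for P in parts:
        h=cv2.convexHull(((proj(d,place(P,p))+.5)*K-.5).round().astype(np.int32));cv2.fillConvexPoly(m,h,255)
    return cv2.resize(m,(640,400),interpolation=cv2.INTER_AREA)/255.
def fit(obs,parts,p0):
    def cost(p): return sum(np.abs(render(d,parts,p)-m).sum()/m.sum() for d,m in obs)/len(obs)
    best=None
    for dy in(-.15,0,.15):
        x0=np.array(p0,float)+[0,0,dy]
        o=minimize(cost,x0,method='Nelder-Mead',options=dict(initial_simplex=[x0,x0+[.02,0,0],x0+[0,.02,0],x0+[0,0,.15]],xatol=2e-4,fatol=1e-4,maxiter=150))
        if best is None or o.fun<best.fun: best=o
    return best.x,best.fun
E
cat > m1.py <<'E'
from h import *
D={c:r.camera(c) for c in('scene','side')}
g=D['scene']['img'][235:395,225:325];s=D['side']['img'][130:240,330:440]
cv2.imwrite('pics/crop1.png',np.hstack([cv2.resize(g,(375,600),interpolation=3),cv2.resize(s,(425,600),interpolation=3)])[:,:,::-1])
def masks(labels,near,rad):
    out=[]
    for c,d in D.items():
        u=np.zeros((400,640),bool);n=proj(d,[near])[0]
        for l in labels:
            for x in r.regions_of(c,l):
                q=np.array(x['position'])*[640,400]
                if np.hypot(*(q-n))<rad and x['p']>.35: u|=x['pixels'];print(c,l,round(x['p'],2),q.round(),x['pixels'].sum())
        out.append((d,u.astype(float)))
    return out
S=D['scene']
a=ray(S,(267,280),.03);print('cradle guess',a)
cr=[box(-.09,.09,-.03,.03,0,.012),box(.087,.099,-.014,.014,0,.066),box(-.043,-.031,-.014,.014,0,.063)]
ga=[cyl([.043,0,.06],[.138,0,.06],.004),cyl([.035,0,.06],[.043,0,.06],.016),box(-.045,.035,-.007,.007,.053,.067)]
o=masks(['gauge','cradle'],a,25)
for y in(0,-.8,.8): print('cradle',fit(o,cr+ga,[a[0],a[1],y]))
b=ray(S,(373,246),.08);print('barrel guess',b)
k=.112*.7071
ob=masks(['barrel'],b,25)
for y in(0,-.7,.7): print('barrel org',fit(ob,[cyl([0,0,.12],[k,0,.12-k],.025)],[b[0]-.04*np.cos(y),b[1]-.04*np.sin(y),y]))
l=ray(S,(423,161),.18);print('lens scene',l,'lens side',ray(D['side'],(213,215),.18),'post base',ray(S,(442,223),.005),ray(D['side'],(205,235),.005))
E
python3 m1.py
```

```text
cradle guess [ 0.52154605 -0.24625803  0.03      ]
scene gauge 0.66 [264. 267.] 292
scene cradle 0.72 [268. 285.] 985
side gauge 0.65 [363. 182.] 159
side cradle 0.93 [361. 191.] 721
cradle (array([ 0.49924301, -0.24074775, -0.10017489]), np.float64(0.26607636896860254))
cradle (array([ 0.49756207, -0.24085563, -0.09708095]), np.float64(0.2654589127955589))
cradle (array([ 0.49896723, -0.24097809, -0.10086642]), np.float64(0.26496691429472763))
barrel guess [0.66055835 0.00227687 0.08      ]
scene barrel 0.78 [375. 246.] 914
side barrel 0.9 [277. 183.] 390
barrel org (array([ 0.62578158, -0.00392212, -0.03990151]), np.float64(0.08752459093944484))
barrel org (array([ 0.62559223, -0.00399722, -0.04094516]), np.float64(0.08855045199362356))
barrel org (array([ 0.62573081, -0.00387728, -0.04341536]), np.float64(0.08742528105895334))
lens scene [0.60770942 0.26437362 0.18      ] lens side [0.60537903 0.2670655  0.18      ] post base [0.72379463 0.26577893 0.005     ] [0.71711697 0.26526793 0.005     ]
```

View pics/crop1.png

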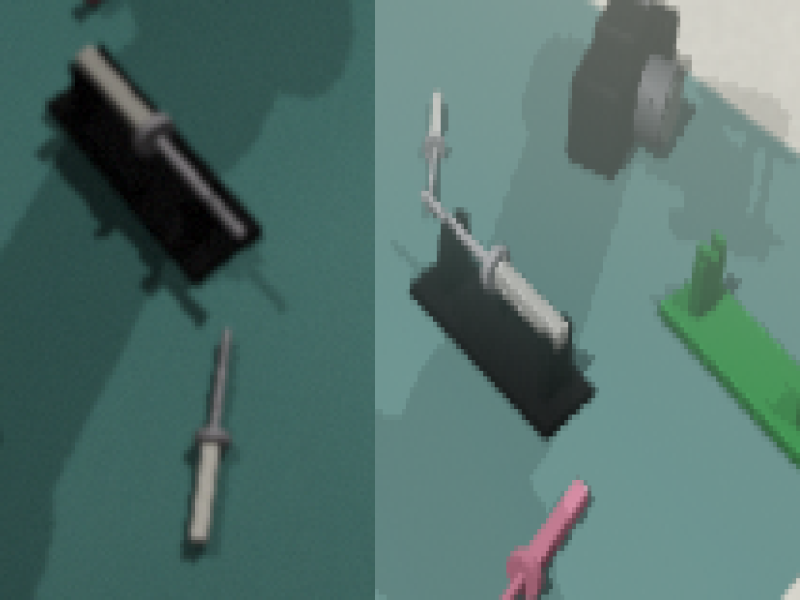

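The crop confirms it: the steel gauge in the black cradle is the bigger and thicker of the two, and it is the one meant. I'll refine its pose with the base centred between the saddles.

```bash
cat > m2.py <<'E'
from h import *
D={c:r.camera(c) for c in('scene','side')}
cr=[box(-.062,.118,-.03,.03,0,.012),box(.087,.099,-.014,.014,0,.066),box(-.043,-.031,-.014,.014,0,.063)]
ga=[cyl([.043,0,.06],[.138,0,.06],.004),cyl([.035,0,.06],[.043,0,.06],.016),box(-.045,.035,-.007,.007,.053,.067)]
og=[];oc=[]
for c,d in D.items():
    n=proj(d,[.51,-.243,.05])[0]
    f=lambda l:max((x for x in r.regions_of(c,l) if np.hypot(*(np.array(x['position'])*[640,400]-n))<25),key=lambda x:x['p'])['pixels']
    g,k=f('gauge'),f('cradle');og.append((d,g.astype(float)));oc.append((d,(g|k).astype(float)))
print('union',fit(oc,cr+ga,[.5,-.24,-.1]));print('gauge',fit(og,ga,[.5,-.24,-.1]))
for i,(d,m) in enumerate(og): print('gauge each',fit([(d,m)],ga,[.5,-.24,-.1]))
print('meter',ray(D['scene'],(391,150),.03),'cam',ray(D['side'],(394,144),.05),'cambase',ray(D['scene'],(186,366),.05),'driver',ray(D['scene'],(455,183),.01))
E
python3 m2.py
```

```text
Traceback (most recent call last):
  File "m2.py", line 9, in <module>
    g,k=f('gauge'),f('cradle');og.append((d,g.astype(float)));oc.append((d,(g|k).astype(float)))
        ~^^^^^^^^^
  File "m2.py", line 8, in <lambda>
    f=lambda l:max((x for x in r.regions_of(c,l) if np.hypot(*(np.array(x['position'])*[640,400]-n))<25),key=lambda x:x['p'])['pixels']
               ~~~^^^^^^^^^^^^^^^^^^^^^^^^^^^^^^^^^^^^^^^^^^^^^^^^^^^^^^^^^^^^^^^^^^^^^^^^^^^^^^^^^^^^^^^^^^^^^^^^^^^^^^^^^^^
ValueError: max() iterable argument is empty
```

```bash
python3 - <<'E'
s=open('m2.py').read()
s=s.replace("    f=lambda l:max((x for x","    f=lambda l:max((x for _ in range(4) for x")
s=s.replace("    g,k=","    d=D[c]=r.camera(c);g,k=")
open('m2.py','w').write(s)
E
sed -i 's/for _ in range(4) for x in r.regions_of(c,l)/for _ in range(4) if r.camera(c) for x in r.regions_of(c,l)/' m2.py; python3 m2.py
```

```text
union (array([ 0.47556726, -0.23851316, -0.08768296]), np.float64(0.13157350692311467))
gauge (array([ 0.47508051, -0.23884436, -0.07580219]), np.float64(0.19065862242332832))
gauge each (array([ 0.47466699, -0.23909399, -0.07110147]), np.float64(0.12624183006535947))
gauge each (array([ 0.47333524, -0.23636453, -0.0845725 ]), np.float64(0.20093849505614214))
meter [0.42688136 0.39254561 0.03      ] cam [ 0.56677233 -0.48819298  0.05      ] cambase [ 0.57185703 -0.51380878  0.05      ] driver [0.66117041 0.43631163 0.01      ]
```

The manual's scale: turns go in shares of pi rad. Converting my numbers, 0.547 rad is 0.1741.

```bash
python3 -m jog '[[[0.317,-0.198,0.05],0.1741,0.087],[[0.317,-0.198,0.05],0.1741,0.087],[[0.317,-0.198,0.05],0.1741,0.087],[[0.317,-0.198,0.05],0.1741,0.087],[[0.317,-0.198,0.05],0.1741,0.087],[[0.317,-0.198,0.05],0.1741,0.087],[[0.317,-0.198,0.05],0.1741,0.087],[[0.317,-0.198,0.05],0.1741,0.087],[[0.317,-0.198,0.05],0.1741,0.087],[[0.317,-0.198,0.05],0.1741,0.087],[[0.317,-0.198,0.05],0.1741,0.087],[[0.317,-0.198,0.05],0.1741,0.087]]'
cat > m3.py <<'E'
from h import *
s=r.read_state();print(s['ee_pos'],s['eef_rot'],s['time'])
d=r.camera('wrist');cv2.imwrite('pics/w1.png',d['img'][:,:,::-1])
print(d['pose'].round(3).tolist(),d['fx'])
for l in('gauge','gauge_grip','gauge_tip'):
    for x in r.regions_of('wrist',l):
        if l=='gauge':
            e=max(cv2.findContours(x['pixels'].astype(np.uint8),0,1)[0],key=len);(c,sz,a)=cv2.minAreaRect(e)
            print(l,x['p'],c,sz,a,[ray(d,q,.06).round(4).tolist() for q in (cv2.boxPoints((c,sz,a)))])
        print(l,x['p'],ray(d,np.array(x['position'])*[640,400],.06))
E
python3 m3.py
```

```text
time: 4.85
ee_pos: [0.4747, -0.2401, 0.1727]
eef_rot: [0.999, -0.041, 0.0, 0.0]
ft_force: [0.8, 0.9, 1.2]
width: 0.0869
grip_force: 0.0
[ 0.47466314 -0.24006141  0.17270902] [ 9.99148906e-01 -4.12480015e-02  5.60749707e-05  2.52020385e-04] 4.85
[[-0.082, -0.954, -0.287, 0.554], [-0.997, 0.079, 0.023, -0.248], [0.001, 0.288, -0.958, 0.334], [0.0, 0.0, 0.0, 1.0]] 287.4345172630217
gauge 0.77 (316.0, 142.0) (196.0, 32.0) 90.0 [[0.6118, -0.2361, 0.06], [0.6096, -0.2634, 0.06], [0.427, -0.2507, 0.06], [0.4297, -0.2175, 0.06]]
gauge 0.77 [ 0.51366125 -0.23998624  0.06      ]
gauge 0.5 (361.177734375, 11.803605079650879) (7.203489780426025, 36.052757263183594) 42.137596130371094 [[0.6246, -0.2766, 0.06], [0.6423, -0.2975, 0.06], [0.6385, -0.3018, 0.06], [0.6206, -0.2809, 0.06]]
gauge 0.5 [ 0.63385459 -0.29171219  0.06      ]
gauge_grip 0.8 [ 0.51410244 -0.24020863  0.06      ]
gauge_grip 0.66 [ 0.63339917 -0.29196048  0.06      ]
gauge_tip 0.75 [ 0.51330494 -0.24197748  0.06      ]
gauge_tip 0.68 [ 0.63353392 -0.28856618  0.06      ]
```

View pics/w1.png

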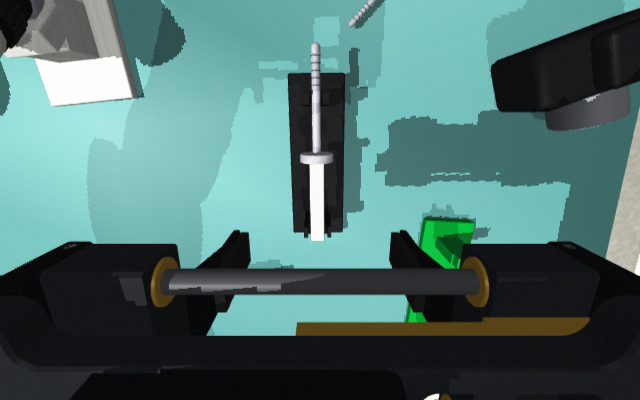

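The wrist picture shows the gauge parallel to the image columns, with its tip at (316,44), collar at (316,157) and grip end at (318,240). The tool is about 2 mm off sideways. I'll correct that, go down and grasp.

```bash
python3 -m jog '[[[-0.001,-0.002,0.05],0,0.087],[[-0.001,-0.002,0.1],0,0.06],[[-0.001,-0.002,0.125],0,0.05],[[-0.001,-0.002,0.132],0,0.04],[[-0.001,-0.002,0.132],0,0.03],[[-0.001,-0.002,0.132],0,0.01],[[-0.001,-0.002,0.132],0,0.005],[[-0.001,-0.002,0.132],0,0.005],[[-0.001,-0.002,0.132],0,0.005],[[-0.001,-0.002,0.132],0,0.005],[[-0.001,-0.002,0.132],0,0.005],[[-0.001,-0.002,0.132],0,0.005]]' 12
```

```text
time: 6.25
ee_pos: [0.4745, -0.2367, 0.0407]
eef_rot: [0.999, -0.04, 0.0, 0.0]
ft_force: [-0.4, 0.1, 1.6]
width: 0.0138
grip_force: 12.0
```

```bash
python3 -m jog '[[[0,0,-0.03],0,0.005],[[0,0,-0.07],0,0.005],[[0,0,-0.11],0,0.005],[[0,0,-0.14],0,0.005],[[0,0,-0.14],0,0.005],[[0,0,-0.14],0,0.005]]'
cat > m4.py <<'E'
# pitch (tip down +) and axial offset of the gauge in hand, fitted to masks; tool yaw known
from h import *
import sys
def model(pitch,off):
    c,s=np.cos(pitch),np.sin(pitch)
    P=[cyl([.043,0,0],[.138,0,0],.004),cyl([.035,0,0],[.043,0,0],.016),box(-.045,.035,-.007,.007,-.007,.007)]
    return [np.c_[(q[:,0]+off)*c+q[:,2]*s,q[:,1],-(q[:,0]+off)*s+q[:,2]*c] for q in P]
def gaugefit(cams=('scene','side'),p0=(0,0),verbose=True):
    s=r.read_state();T=R.from_quat(s['eef_rot']).as_matrix();yaw=np.arctan2(T[1,0],T[0,0])
    G=np.array(s['ee_pos'])-.019*T[:,2]
    obs=[]
    for c in cams:
        d=r.camera(c);n=proj(d,[G+T[:,0]*.03])[0]
        L=[x for l in('gauge','gauge_grip') for x in r.regions_of(c,l) if np.hypot(*(np.array(x['position'])*[640,400]-n))<35]
        if L: x=max(L,key=lambda x:x['p']);obs.append((d,x['pixels'].astype(float)));verbose and print(c,round(x['p'],2),x['pixels'].sum())
    def cost(v):
        return sum(np.abs(render(d,[np.c_[q[:,:2],q[:,2]+G[2]] for q in model(v[0],v[1])],(G[0],G[1],yaw))*(w:=1)-m).sum()/m.sum() for d,m in obs)
    best=min((minimize(cost,[a,p0[1]],method='Nelder-Mead',options=dict(initial_simplex=[[a,p0[1]],[a+.15,p0[1]],[a,p0[1]+.008]],maxiter=60)) for a in(p0[0],p0[0]+.4,p0[0]+.8)),key=lambda o:o.fun)
    print('t',s['time'],'G',G.round(4),'yaw',round(yaw,3),'pitch deg',np.degrees(best.x[0]).round(1),'off',best.x[1].round(4),'cost',best.fun)
    return best.x,G,yaw
if __name__=='__main__':
    gaugefit()
    for c in('scene','side'): cv2.imwrite(f'pics/{c}_{sys.argv[1]}.png',r.camera(c)['img'][:,:,::-1])
E
python3 m4.py a
```

```text
time: 6.85
ee_pos: [0.4744, -0.2366, 0.1805]
eef_rot: [0.999, -0.04, 0.0, 0.0]
ft_force: [-0.1, -0.2, -2.5]
width: 0.0137
grip_force: 12.0
scene 0.88 265
side 0.53 64
t 6.85 G [ 0.4744 -0.2366  0.1995] yaw -0.08 pitch deg 2.8 off 0.0001 cost 3.834908666296707
```

```bash
cat >> h.py <<'E'
def mont(name,P,w=50):
    out=[]
    for c in('scene','side'):
        d=r.camera(c);u=proj(d,[P])[0].astype(int);u=np.clip(u,[w,w],[639-w,399-w])
        out.append(cv2.resize(d['img'][u[1]-w:u[1]+w,u[0]-w:u[0]+w],(400,400),interpolation=3));print(c,'crop origin',u-w,'scale',400/2/w)
    cv2.imwrite('pics/'+name,np.hstack(out)[:,:,::-1])
E
python3 -c "
from h import *
mont('lift.png',[.52,-.24,.19],70)"
```

```text
scene crop origin [193 171] scale 2.857142857142857
side crop origin [291  76] scale 2.857142857142857
```

View pics/lift.png

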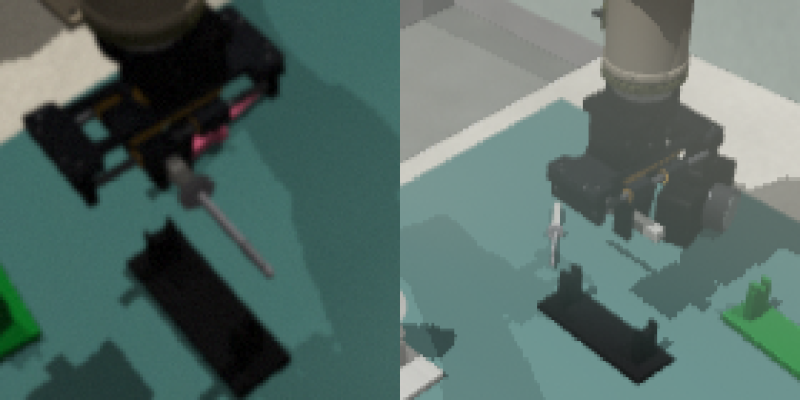

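The crops show the gauge held by its grip and roughly level, with the tip at about (287,267) in the scene picture. I'll get the pitch from the tip ray cut with the gauge's vertical plane.

```bash
cat > tip.py <<'E'
from h import *
import sys
def tip(c='scene',cut=None):
    s=r.read_state();T=R.from_quat(s['eef_rot']).as_matrix();yaw=np.arctan2(T[1,0],T[0,0])
    G=np.array(s['ee_pos'])-.019*T[:,2];f=np.array([np.cos(yaw),np.sin(yaw),0]);nrm=np.array([-f[1],f[0],0])
    d=r.camera(c);g=proj(d,[G])[0]
    L=[x for l in('gauge','gauge_tip','gauge_grip') for x in r.regions_of(c,l) if np.hypot(*(np.array(x['position'])*[640,400]-g))<60]
    for x in L:
        v,u=np.nonzero(x['pixels']);far=np.hypot(u-g[0],v-g[1]);k=np.argsort(far)[-4:];uv=np.array([u[k].mean(),v[k].mean()])
        w=d['pose'][:3,:3]@[(uv[0]-d['cx'])/d['fx'],(uv[1]-d['cy'])/d['fy'],1];o=d['pose'][:3,3]
        X=o+w*(nrm@(G-o))/(nrm@w);e=X-G
        print(c,'p',round(x['p'],2),'npx',len(u),'tip px',uv.round(1),'tip',X.round(4),'pitch down',round(np.degrees(np.arctan2(-e[2],e@f)),1),'len',round(np.linalg.norm(e),4))
    print('t',s['time'],'G',G.round(4),'yaw',round(yaw,4),'F',np.round(s['ft_force'],1))
if __name__=='__main__':
    for c in sys.argv[1:] or ['scene']: tip(c)
E
python3 tip.py scene side
```

```text
scene p 0.7 npx 282 tip px [286.5 266.5] tip [ 0.605  -0.2471  0.1918] pitch down 3.3 len 0.1313
scene p 0.54 npx 63 tip px [274.5 211.2] tip [ 0.5757 -0.2447  0.3504] pitch down -56.1 len 0.1822
scene p 0.71 npx 1509 tip px [278.2 309.2] tip [ 0.5528 -0.2429 -0.094 ] pitch down 75.0 len 0.3037
scene p 0.58 npx 273 tip px [286.2 266.8] tip [ 0.604  -0.247   0.1895] pitch down 4.3 len 0.1304
scene p 0.72 npx 288 tip px [286.2 266.8] tip [ 0.604  -0.247   0.1895] pitch down 4.3 len 0.1304
t 7.35 G [ 0.4744 -0.2366  0.1993] yaw -0.0802 F [-0.2 -0.9 -1.8]
side p 0.66 npx 75 tip px [382.5 158. ] tip [ 0.4261 -0.2327  0.2011] pitch down -178.2 len 0.0485
side p 0.61 npx 47 tip px [343.  159.5] tip [ 0.6051 -0.2471  0.0875] pitch down 40.5 len 0.1724
side p 0.49 npx 12 tip px [344.  156.5] tip [ 0.6004 -0.2467  0.1035] pitch down 37.2 len 0.1587
t 7.55 G [ 0.4745 -0.2366  0.1996] yaw -0.0802 F [ 0.3  0.3 -1. ]
```

Scaled: -0.038 rad is -0.0121.

```bash
python3 -m jog '[[[-0.046,-0.237,0],-0.0121,0.005],[[-0.046,-0.237,0],-0.0121,0.005],[[-0.046,-0.237,0],-0.0121,0.005],[[-0.046,-0.237,0],-0.0121,0.005],[[-0.046,-0.237,0],-0.0121,0.005],[[-0.046,-0.237,0],-0.0121,0.005],[[-0.046,-0.237,0],-0.0121,0.005],[[-0.046,-0.237,0],-0.0121,0.005]]' 12; python3 tip.py scene side; python3 -m jog '[[[0,0,0],0,0.005],[[0,0,0],0,0.005],[[0,0,0],0,0.005]]' 5;  python3 tip.py scene
```

```text
time: 8.55
ee_pos: [0.4477, 0.0022, 0.1805]
eef_rot: [1.0, -0.022, 0.0, 0.0]
ft_force: [-0.3, 0.9, -0.8]
width: 0.0143
grip_force: 12.0
scene p 0.82 npx 200 tip px [351.5 200.5] tip [ 0.5759 -0.0034  0.1946] pitch down 2.2 len 0.1285
scene p 0.75 npx 185 tip px [351.5 200.5] tip [ 0.5759 -0.0034  0.1946] pitch down 2.2 len 0.1285
scene p 0.57 npx 228 tip px [351.8 200.2] tip [ 0.5766 -0.0034  0.1961] pitch down 1.5 len 0.1291
t 8.55 G [0.4477 0.0022 0.1995] yaw -0.0436 F [-0.3  0.9 -0.8]
side p 0.5 npx 290 tip px [267.  186.5] tip [ 0.7469 -0.0107  0.0189] pitch down 31.1 len 0.3498
t 8.75 G [0.4477 0.0024 0.1994] yaw -0.044 F [ 0.5 -0.3 -0.9]
time: 9.25
ee_pos: [0.4476, 0.0033, 0.1805]
eef_rot: [1.0, -0.021, 0.0, 0.0]
ft_force: [0.4, 0.2, -0.9]
width: 0.0137
grip_force: 5.0
scene p 0.78 npx 241 tip px [349.  211.5] tip [ 0.5719 -0.0019  0.1473] pitch down 22.8 len 0.135
scene p 0.59 npx 270 tip px [349.2 211.8] tip [ 0.5728 -0.0019  0.1471] pitch down 22.7 len 0.1359
scene p 0.72 npx 140 tip px [348.  209.8] tip [ 0.5679 -0.0017  0.1507] pitch down 22.1 len 0.1299
t 9.25 G [0.4476 0.0033 0.1995] yaw -0.0421 F [ 0.4  0.2 -0.9]
```

At 5 N the gauge turns slowly in the pads under its own weight. I'll use that to reach 45 degrees.

```bash
python3 -m jog '[[[0,0,0],0,0.005],[[0,0,0],0,0.005]]' 5;  python3 tip.py scene; python3 -m jog '[[[0,0,0],0,0.005]]' 20;python3 tip.py scene;
```

```text
time: 9.65
ee_pos: [0.4476, 0.0033, 0.1806]
eef_rot: [1.0, -0.021, 0.0, 0.0]
ft_force: [1.1, -0.6, -0.3]
width: 0.0136
grip_force: 5.0
scene p 0.68 npx 234 tip px [345.2 213.8] tip [ 0.5605 -0.0014  0.1278] pitch down 32.4 len 0.1338
scene p 0.79 npx 166 tip px [338.5 203.5] tip [ 5.334e-01 -3.000e-04  1.456e-01] pitch down 32.2 len 0.1014
t 9.65 G [0.4476 0.0033 0.1996] yaw -0.0422 F [ 1.1 -0.6 -0.3]
time: 9.95
ee_pos: [0.4476, 0.0034, 0.1806]
eef_rot: [1.0, -0.021, 0.0, 0.0]
ft_force: [-0.4, 0.1, -1.3]
width: 0.0139
grip_force: 20.0
scene p 0.48 npx 130 tip px [344.5 212. ] tip [ 0.5572 -0.0013  0.1321] pitch down 31.6 len 0.1288
scene p 0.5 npx 174 tip px [338.8 204. ] tip [ 5.344e-01 -3.000e-04  1.445e-01] pitch down 32.4 len 0.1029
scene p 0.63 npx 212 tip px [344.8 213. ] tip [ 0.5585 -0.0013  0.1291] pitch down 32.4 len 0.1315
t 9.95 G [0.4476 0.0034 0.1996] yaw -0.0422 F [-0.4  0.1 -1.3]
```

```bash
python3 -m jog '[[[0,0,0],0,0.005],[[0,0,0],0,0.005],[[0,0,0],0,0.005]]' 5;python3 -m jog '[[[0,0,0],0,0.005]]' 20;  python3 tip.py scene side;
```

```text
time: 10.45
ee_pos: [0.4476, 0.0033, 0.1805]
eef_rot: [1.0, -0.021, 0.0, 0.0]
ft_force: [-0.3, 0.4, -1.5]
width: 0.014
grip_force: 5.0
time: 10.55
ee_pos: [0.4476, 0.0033, 0.1805]
eef_rot: [1.0, -0.021, 0.0, 0.0]
ft_force: [-0.4, 0.5, -1.3]
width: 0.014
grip_force: 20.0
scene p 0.55 npx 271 tip px [346.2 214.8] tip [ 0.5643 -0.0016  0.1272] pitch down 31.8 len 0.1374
scene p 0.64 npx 240 tip px [345.2 213.8] tip [ 0.5605 -0.0014  0.1279] pitch down 32.4 len 0.1338
scene p 0.5 npx 224 tip px [346.  214.5] tip [ 0.5633 -0.0016  0.1273] pitch down 31.9 len 0.1365
t 10.55 G [0.4476 0.0033 0.1995] yaw -0.0422 F [-0.4  0.5 -1.3]
side p 0.55 npx 72 tip px [311.5 194. ] tip [0.4963 0.0013 0.1567] pitch down 41.2 len 0.0649
side p 0.51 npx 78 tip px [311.8 193.8] tip [0.4951 0.0013 0.1586] pitch down 40.7 len 0.0628
side p 0.54 npx 60 tip px [312.  193.5] tip [0.4939 0.0014 0.1605] pitch down 40.1 len 0.0606
t 10.75 G [0.4476 0.0033 0.1995] yaw -0.0422 F [-0.   0.8 -1. ]
```

Static friction holds it at 32° at 5 N, so I'll go to 4 N.

```bash
python3 -m jog '[[[0,0,0],0,0.005],[[0,0,0],0,0.005],[[0,0,0],0,0.005]]' 4;python3 -m jog '[[[0,0,0],0,0.005]]' 20;  python3 tip.py scene;
```

```text
time: 11.25
ee_pos: [0.4476, 0.0033, 0.1805]
eef_rot: [1.0, -0.021, 0.0, 0.0]
ft_force: [-0.3, -0.5, -0.8]
width: 0.0142
grip_force: 4.0
time: 11.35
ee_pos: [0.4476, 0.0033, 0.1805]
eef_rot: [1.0, -0.021, 0.0, 0.0]
ft_force: [0.0, 0.6, -1.5]
width: 0.0136
grip_force: 20.0
scene p 0.47 npx 258 tip px [342.  216.5] tip [ 0.5506 -0.001   0.1073] pitch down 41.8 len 0.1383
scene p 0.62 npx 114 tip px [335.8 205.8] tip [5.246e-01 1.000e-04 1.289e-01] pitch down 42.5 len 0.1046
scene p 0.47 npx 265 tip px [342.  216.5] tip [ 0.5506 -0.001   0.1073] pitch down 41.8 len 0.1383
t 11.35 G [0.4476 0.0033 0.1995] yaw -0.0422 F [ 0.   0.6 -1.5]
```

```bash
python3 -m jog '[[[0.02,0,-0.027],0,0.005],[[0.06,0,-0.027],0,0.005],[[0.0615,0,-0.027],0,0.005],[[0.0615,0,-0.027],0,0.005]]'; python3 tip.py scene; python3 -c "
from h import *
mont('mouth.png',[.61,-.003,.13],40)"
```

```text
time: 11.95
ee_pos: [0.5092, 0.0009, 0.2069]
eef_rot: [1.0, -0.021, -0.001, -0.0]
ft_force: [0.0, -0.2, -1.3]
width: 0.0135
grip_force: 20.0
scene p 0.47 npx 282 tip px [359.5 223. ] tip [ 0.6107 -0.0034  0.1363] pitch down 41.4 len 0.1355
scene p 0.68 npx 243 tip px [359.5 223. ] tip [ 0.6107 -0.0034  0.1363] pitch down 41.4 len 0.1355
scene p 0.58 npx 216 tip px [357.5 220. ] tip [ 0.603  -0.0031  0.1412] pitch down 42.0 len 0.1264
t 11.95 G [0.5092 0.0008 0.2259] yaw -0.0421 F [ 0.  -0.2 -1.3]
scene crop origin [319 184] scale 5.0
side crop origin [248 142] scale 5.0
```

View pics/mouth.png

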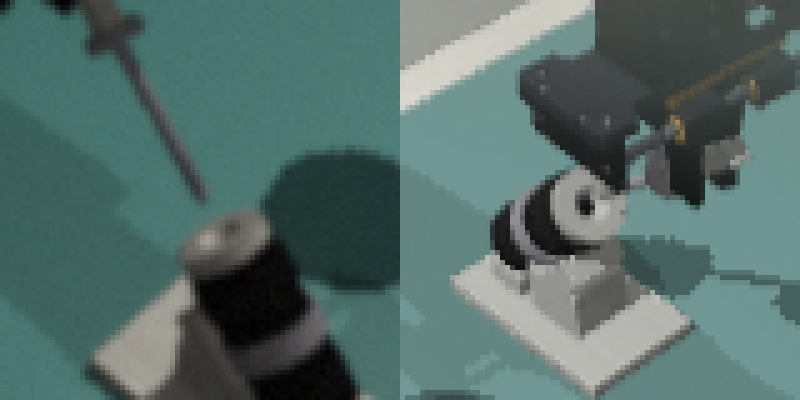

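The crops show the rod pointing at the bore: in the scene picture the tip is at (360,223) and the bore at about (365,230), and in the side picture the bore is at (286,183). I'll check the projection of the modelled bore entrance.

```bash
python3 -c "
from h import *
M=np.array([.6258,-.0039,.12]);d=np.array([.7065,-.0297,-.7071])
for c in('scene','side'):
    D=r.camera(c);print(c,proj(D,[M,M+.008*d,M+.0245*np.array([.7065,-.0297,.7071]),M-.0245*np.array([.7065,-.0297,.7071])]).round(1).tolist())"
```

```text
scene [[363.1, 230.3], [364.5, 233.0], [369.0, 230.3], [357.5, 230.4]]
side [[285.5, 182.0], [284.6, 182.4], [281.8, 175.2], [289.2, 188.7]]
```

```bash
python3 -m jog '[[[0.006,0,0.006],0,0.005],[[0.012,0,0.012],0,0.005],[[0.018,0,0.018],0,0.005],[[0.024,0,0.024],0,0.005],[[0.024,0,0.024],0,0.005]]' 12; python3 tip.py scene
```

```text
time: 12.85
ee_pos: [0.5331, -0.0003, 0.1821]
eef_rot: [1.0, -0.021, -0.001, -0.0]
ft_force: [-0.1, -0.0, -2.0]
width: 0.0135
grip_force: 12.0
scene p 0.66 npx 222 tip px [362.5 230.5] tip [ 0.6242 -0.0041  0.118 ] pitch down 42.4 len 0.1233
scene p 0.46 npx 199 tip px [363.2 230.8] tip [ 0.6266 -0.0042  0.1194] pitch down 41.2 len 0.1242
scene p 0.6 npx 205 tip px [362.2 229.8] tip [ 0.623  -0.0041  0.12  ] pitch down 42.1 len 0.1211
t 12.85 G [ 5.332e-01 -3.000e-04  2.011e-01] yaw -0.0421 F [-0.1 -0.  -2. ]
```

```bash
python3 -m jog '[[[0.006,0,0],0,0.005],[[0.011,0,0.002],0,0.005],[[0.016,0,0.006],0,0.005],[[0.022,0,0.0105],0,0.005],[[0.022,0,0.0105],0,0.005]]' 12; python3 tip.py scene; python3 -m jog '[[[0.007,0,0.007],0,0.005],[[0.014,0,0.014],0,0.005],[[0.021,0,0.021],0,0.005],[[0.028,0,0.028],0,0.005],[[0.028,0,0.028],0,0.005]]'; python3 tip.py scene
```

```text
time: 13.55
ee_pos: [0.5553, -0.0012, 0.172]
eef_rot: [1.0, -0.021, -0.0, -0.0]
ft_force: [-0.6, -0.0, -1.7]
width: 0.0135
grip_force: 12.0
scene p 0.54 npx 172 tip px [362.5 230.5] tip [ 0.6242 -0.0041  0.118 ] pitch down 46.6 len 0.1004
scene p 0.59 npx 157 tip px [362.5 230.5] tip [ 0.6242 -0.0041  0.118 ] pitch down 46.6 len 0.1004
scene p 0.66 npx 209 tip px [362.5 230.5] tip [ 0.6242 -0.0041  0.118 ] pitch down 46.6 len 0.1004
t 13.55 G [ 0.5553 -0.0012  0.191 ] yaw -0.0422 F [-0.6 -0.  -1.7]
time: 14.25
ee_pos: [0.5832, -0.0024, 0.1435]
eef_rot: [1.0, -0.021, -0.001, -0.0]
ft_force: [-1.3, 0.8, -1.2]
width: 0.0138
grip_force: 12.0
scene p 0.59 npx 117 tip px [362.5 230.5] tip [ 0.6242 -0.0041  0.118 ] pitch down 47.3 len 0.0604
t 14.25 G [ 0.5832 -0.0024  0.1625] yaw -0.0422 F [-1.3  0.8 -1.2]
```

```bash
python3 -m jog '[[[0.005,0,0.005],0,0.005],[[0.01,0,0.01],0,0.005],[[0.012,0,0.012],0,0.005],[[0.012,0,0.012],0,0.005]]' 25; python3 -m jog '[[[0.001,0,0.001],0,0.005],[[0.002,0,0.002],0,0.005],[[0.002,0,0.002],0,0.005]]' 25;python3 tip.py scene
```

```text
time: 14.85
ee_pos: [0.5941, -0.003, 0.1334]
eef_rot: [1.0, -0.021, -0.001, 0.0]
ft_force: [-11.4, -0.2, 9.0]
width: 0.0137
grip_force: 25.0
time: 15.15
ee_pos: [0.5949, -0.0033, 0.1326]
eef_rot: [1.0, -0.021, -0.002, 0.001]
ft_force: [-22.3, -1.9, 23.6]
width: 0.0142
grip_force: 25.0
scene p 0.44 npx 124 tip px [364. 232.] tip [ 0.6298 -0.0047  0.1176] pitch down 44.2 len 0.0487
t 15.15 G [ 0.595  -0.0033  0.1516] yaw -0.0423 F [-22.3  -1.9  23.6]
```

```bash
python3 -c "
from h import *
mont('seat.png',[.61,-.003,.13],35)"
```

```text
scene crop origin [324 189] scale 5.714285714285714
side crop origin [253 147] scale 5.714285714285714
```

View pics/seat.png

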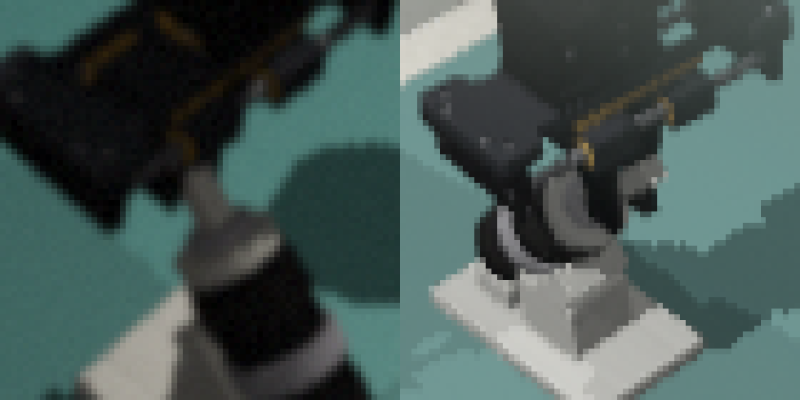

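The collar sits on the rim at scene (365,229), the insertion depth matches the expected position, and it stopped at about 32 N. It is seated, so I'll draw it out.

```bash
python3 -m jog '[[[-0.003,0,-0.003],0,0.005],[[-0.012,0,-0.012],0,0.005],[[-0.022,0,-0.022],0,0.005],[[-0.032,0,-0.032],0,0.005],[[-0.042,0,-0.042],0,0.005],[[-0.052,0,-0.052],0,0.005],[[-0.062,0,-0.062],0,0.005],[[-0.072,0,-0.072],0,0.005],[[-0.082,0,-0.082],0,0.005],[[-0.092,0,-0.092],0,0.005],[[-0.1,0,-0.1],0,0.005],[[-0.1,0,-0.1],0,0.005]]' 25; python3 tip.py scene
```

```text
time: 16.65
ee_pos: [0.4969, 0.0012, 0.2327]
eef_rot: [1.0, -0.021, 0.001, 0.0]
ft_force: [-0.4, 0.5, -0.5]
width: 0.0136
grip_force: 24.9
scene p 0.83 npx 210 tip px [353.8 211. ] tip [ 0.5869 -0.0026  0.1627] pitch down 44.7 len 0.1267
scene p 0.62 npx 273 tip px [355.2 214.8] tip [ 0.5934 -0.0028  0.1537] pitch down 45.4 len 0.1377
scene p 0.71 npx 166 tip px [353.8 212. ] tip [ 0.5873 -0.0026  0.1592] pitch down 45.6 len 0.1295
t 16.65 G [0.4968 0.0013 0.2517] yaw -0.0423 F [-0.4  0.5 -0.5]
```

```bash
python3 -m jog '[[[0.03,0,0],0,0.005],[[0.065,0,0],0,0.005],[[0.078,0,0],0,0.005],[[0.078,0,0],0,0.005]]' 12; python3 -m jog '[[[-0.002,0,0.03],0,0.005],[[-0.006,0,0.045],0,0.005],[[-0.012,0,0.06],0,0.005],[[-0.019,0,0.075],0,0.005],[[-0.025,0,0.09],0,0.005],[[-0.029,0,0.1],0,0.005],[[-0.032,0,0.108],0,0.005],[[-0.032,0,0.11],0,0.005],[[-0.032,0,0.11],0,0.005]]' 12; python3 tip.py scene
```

```text
time: 17.25
ee_pos: [0.576, -0.0021, 0.2295]
eef_rot: [1.0, -0.021, -0.001, -0.001]
ft_force: [-0.1, -0.2, -1.4]
width: 0.0136
grip_force: 12.0
time: 18.15
ee_pos: [0.5428, -0.0007, 0.121]
eef_rot: [1.0, -0.021, -0.0, 0.0]
ft_force: [-0.5, 0.3, 0.0]
width: 0.0142
grip_force: 12.0
scene p 0.56 npx 256 tip px [378.5 237.5] tip [ 0.6749 -0.0063  0.1396] pitch down 0.2 len 0.1321
scene p 0.79 npx 233 tip px [378.5 237.5] tip [ 0.6749 -0.0063  0.1396] pitch down 0.2 len 0.1321
scene p 0.72 npx 197 tip px [378.5 237.5] tip [ 0.6749 -0.0063  0.1396] pitch down 0.2 len 0.1321
t 18.15 G [ 0.5428 -0.0007  0.14  ] yaw -0.0422 F [-0.5  0.3  0. ]
```

Level again and out of the barrel. I'll grip harder, lift, back off and move across to the magnifier.

The manual's scale: turns go in shares of pi rad. Converting my numbers, -0.042 rad is -0.0134.

```bash
python3 -m jog '[[[0,0,0],0,0.005],[[0,0,-0.02],0,0.005],[[0,0,-0.04],0,0.005],[[-0.04,0,-0.04],0,0.005],[[-0.08,0,-0.04],0,0.005],[[-0.12,0,-0.04],0,0.005],[[-0.144,0,-0.04],0,0.005],[[-0.144,0,-0.04],0,0.005]]' 40; python3 -m jog '[[[0,-0.04,0],0,0.005],[[0,-0.08,0],-0.0064,0.005],[[0,-0.12,0],-0.0134,0.005],[[0,-0.16,0],-0.0134,0.005],[[0,-0.2,0],-0.0134,0.005],[[0,-0.24,0],-0.0134,0.005],[[0,-0.26,0],-0.0134,0.005],[[0,-0.26,0],-0.0134,0.005],[[0,-0.26,0],-0.0134,0.005]]' 40; python3 tip.py scene side
python3 - <<'E'
from h import *
# lens ring fit: magnifier mask, ring outline; x,y,yaw with ring + arm/post/base
for k in range(2):
  for c in('scene','side'):
    d=r.camera(c);p0=np.array([.6065,.2655])
    for x in r.regions_of(c,'magnifier')[:1]:
        m=x['pixels'];ring=np.array([[.047*np.cos(t),.047*np.sin(t)] for t in np.linspace(0,6.28,120)])
        full=cv2.distanceTransform((~m).astype(np.uint8),2,5)
        def cost(p):
            s=0
            for rad in(.0435,.0485,.0515):
                u=proj(d,np.c_[ring*rad/.047+p,np.full(120,.18)]).round().astype(int);s+=(~m)[u[:,1],u[:,0]].mean()
            for rad in(.056,.060):
                u=proj(d,np.c_[ring*rad/.047+p,np.full(120,.18)]).round().astype(int);s+=m[u[:,1],u[:,0]].mean()
            return s
        g=[(cost(p0+[a,b]),a,b) for a in np.arange(-.014,.0141,.001) for b in np.arange(-.014,.0141,.001)]
        best=sorted(g)[:15];print(c,round(x['p'],2),m.sum(),best[0][0],p0+np.mean([q[1:] for q in best],0))
E
```

```text
time: 19.15
ee_pos: [0.3969, 0.0052, 0.1612]
eef_rot: [1.0, -0.021, 0.0, 0.001]
ft_force: [0.5, -0.4, -0.4]
width: 0.0135
grip_force: 40.0
time: 20.05
ee_pos: [0.4103, 0.2652, 0.1609]
eef_rot: [1.0, 0.0, -0.0, -0.0]
ft_force: [-0.5, -0.8, -1.2]
width: 0.0137
grip_force: 40.0
scene p 0.66 npx 154 tip px [403.5 149.5] tip [0.5397 0.2653 0.1789] pitch down 0.4 len 0.1293
scene p 0.53 npx 168 tip px [403.5 149.5] tip [0.5397 0.2653 0.1789] pitch down 0.4 len 0.1293
scene p 0.5 npx 202 tip px [404.8 150.2] tip [0.5441 0.2653 0.1789] pitch down 0.4 len 0.1338
t 20.05 G [0.4103 0.2652 0.1799] yaw 0.0004 F [-0.5 -0.8 -1.2]
side p 0.4 npx 96 tip px [268.5 266. ] tip [0.366  0.2641 0.1752] pitch down 173.8 len 0.0449
side p 0.5 npx 102 tip px [268.2 265.2] tip [0.3665 0.2641 0.1777] pitch down 176.9 len 0.0441
side p 0.57 npx 108 tip px [268.8 265.5] tip [0.3644 0.2641 0.1787] pitch down 178.3 len 0.0462
t 20.25 G [0.4106 0.264  0.1801] yaw -0.002 F [ 0.9 -0.5 -1. ]
scene 0.91 1778 0.55 [0.60983333 0.2631    ]
side 0.74 1342 1.4666666666666666 [0.6111 0.2633]
scene 0.67 1720 0.44999999999999996 [0.6099 0.2619]
side 0.74 1334 1.4833333333333334 [0.60963333 0.26243333]
```

```bash
python3 -m jog '[[[0,0.0017,0.03],0,0.005],[[0,0.0017,0.06],0,0.005],[[0,0.0017,0.09],0,0.005],[[0.02,0.0017,0.09],0,0.005],[[0.04,0.0017,0.09],0,0.005],[[0.061,0.0017,0.09],0,0.005],[[0.061,0.0017,0.09],0,0.005],[[0.061,0.0017,0.09],0,0.005],[[0.061,0.0017,0.09],0,0.005]]' 40; python3 tip.py scene; python3 -c "
from h import *
mont('lens.png',[.58,.26,.12],60)"
```

```text
time: 21.75
ee_pos: [0.4702, 0.2636, 0.0709]
eef_rot: [1.0, 0.0, -0.0, 0.0]
ft_force: [0.1, 0.1, -0.9]
width: 0.0134
grip_force: 40.0
scene p 0.52 npx 190 tip px [415.5 184. ] tip [0.607  0.2637 0.0872] pitch down 1.1 len 0.1368
scene p 0.54 npx 166 tip px [414.  182.8] tip [0.6013 0.2637 0.0883] pitch down 0.7 len 0.131
scene p 0.55 npx 192 tip px [414.  182.8] tip [0.6013 0.2637 0.0883] pitch down 0.7 len 0.131
scene p 0.21 npx 282 tip px [408.5 149. ] tip [0.5554 0.2637 0.1916] pitch down -50.1 len 0.1326
t 21.75 G [0.4703 0.2636 0.0899] yaw 0.0005 F [ 0.1  0.1 -0.9]
scene crop origin [349 112] scale 3.3333333333333335
side crop origin [164 173] scale 3.3333333333333335
```

View pics/lens.png

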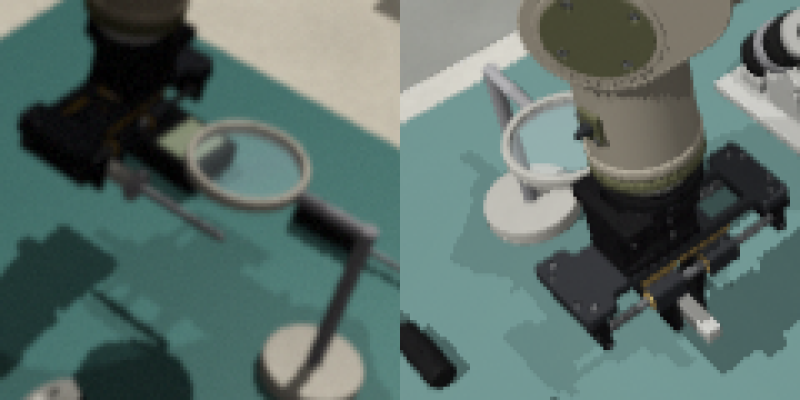

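The tip shows at scene (415,184), which works out to (0.608, 0.264, 0.088), below the lens centre. The gauge is level, nothing touches it, and the bystanders have not moved. I'll hand in.

```bash
python3 -c "
from bench import r
s=r.read_state();print(s['time'],abs(s['joint_vel']).max() if hasattr(s['joint_vel'],'max') else s['joint_vel']);print(r.close_job())"
```

```text
22.05 0.0030629757860362304
the job is handed in; nothing more can be done
None
```

I took the gauge from its cradle, slid it into the barrel until the collar stopped at about 32 N, and drew it out; the job was handed in at 22 s with it held level, tip about 88 mm above the bench under the lens centre, and the verdict was not reported.

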